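Pack a nest of turned bowls and close the carton

TASK

Pack the set of three turned wooden bowls for sending: nest them inside one another, largest outermost, upright in the carton and each resting fully on the floor of the one around it, then fold the short flap fully down and after it the long flap over the short one, so that the carton is shut. Set the bowls down, do not drop them, and leave the other things on the bench standing where they are.

Things in the scene. Friction and masses are not known exactly. Their poses are not given: they have to be found in the camera images.
- bowl_large: The large turned wooden bowl, straight sided, mouth up: outside diameter 128 mm, height 52 mm (all three alike), wall 8 mm (inside diameter 112 mm), inner floor 15 mm above the underside, so nested rims stand 15 mm above one another; the outside narrows over the lowest 22 mm to a foot of diameter 104 mm. Origin: centre of the underside, z up its axis
- bowl_medium: The medium turned wooden bowl, straight sided, mouth up: outside diameter 98 mm, height 52 mm (all three alike), wall 8 mm (inside diameter 82 mm), inner floor 15 mm above the underside, so nested rims stand 15 mm above one another; the outside narrows over the lowest 22 mm to a foot of diameter 74 mm. Origin: centre of the underside, z up its axis
- bowl_small: The small turned wooden bowl, straight sided, mouth up: outside diameter 68 mm, height 52 mm (all three alike), wall 8 mm (inside diameter 52 mm), inner floor 15 mm above the underside, so nested rims stand 15 mm above one another; the outside narrows over the lowest 22 mm to a foot of diameter 44 mm. Origin: centre of the underside, z up its axis
- carton: Open cardboard carton, fixed to the bench, 218 mm (its x) by 158 mm (its y) by 92 mm high, walls and floor 4 mm thick (inside 210 x 150 mm). Origin: centre of the underside, z up. Its two long sides (at +y and -y) each carry a top flap; the two short sides (at +x and -x) carry none
- flap_short (a joint): Angle of the short top flap (70 mm long, 214 mm wide, 4 mm thick), hinged along the carton's +y side: hinge line parallel to the carton's x axis at carton y = +77 mm, z = 94 mm. 0 = closed (lying level over the mouth), 1.57 = standing upright, more = leaning outward. It stays where it is left
- flap_long (a joint): Angle of the long top flap (100 mm long, 214 mm wide, 4 mm thick), hinged along the carton's -y side: hinge line parallel to the carton's x axis at carton y = -77 mm, z = 99 mm, so that it closes over the short flap. 0 = closed (level), 1.57 = upright, more = leaning outward. It stays where it is left
- flap_short_edge (a point): Middle of the free edge of the short flap
- flap_long_edge (a point): Middle of the free edge of the long flap
- mallet: Bystander: carver's mallet standing on its round head (diameter 76 mm, 100 mm high), handle up, diameter 28 mm, 200 mm high in all. Origin: centre of the underside
- wax_tin: Bystander: round metal wax tin, diameter 48 mm, 50 mm high. Origin: centre of the underside
- gouge: Bystander: carving gouge lying flat along its x axis, from x = -105 to +105 mm, 22 mm wide, 20 mm high. Origin: on the underside near the middle
- sanding_block: Bystander: cork sanding block, 70 mm (x) by 110 mm (y), 36 mm high. Origin: centre of the underside
- spoon: Bystander: wooden spoon lying along its x axis, 220 mm long, about 45 mm wide and 25 mm high. Origin: underside, middle
- flask: Bystander: white drinking flask, diameter 72 mm, 200 mm high. Origin: centre of the underside
- mug: Bystander: white mug, diameter 76 mm, 85 mm high, handle at its +y reaching 70 mm from the axis. Origin: centre of the underside
Not all that is in view belongs to the job. Leave any blue or yellow look-alike of the bowl_medium alone.

How it is judged:
On the way, in this order (a step that is already met when the one before it is completed fails the run):
1. the three bowls are nested in the open carton, both flaps still up (z of bowl_large in the frame of carton between 0.001 and 0.008 m and x of bowl_large in the frame of carton between -0.05 and 0.05 m and y of bowl_large in the frame of carton between -0.03 and 0.03 m and z of bowl_medium in the frame of bowl_large between 0.012 and 0.019 m and horizontal distance between bowl_medium and bowl_large below 0.01 m and z of bowl_small in the frame of bowl_medium between 0.012 and 0.019 m and horizontal distance between bowl_small and bowl_medium below 0.01 m and angle between each of bowl_large, bowl_medium, bowl_small's own z axis and vertical below 0.1 rad and linear speed of each of bowl_large, bowl_medium, bowl_small below 0.03 m/s and value of joint each of flap_short, flap_long above 0.8 rad), for 0.2 s.
2. the short flap is folded down while the long flap is still up (z of bowl_large in the frame of carton between 0.001 and 0.008 m and x of bowl_large in the frame of carton between -0.05 and 0.05 m and y of bowl_large in the frame of carton between -0.03 and 0.03 m and z of bowl_medium in the frame of bowl_large between 0.012 and 0.019 m and horizontal distance between bowl_medium and bowl_large below 0.01 m and z of bowl_small in the frame of bowl_medium between 0.012 and 0.019 m and horizontal distance between bowl_small and bowl_medium below 0.01 m and angle between each of bowl_large, bowl_medium, bowl_small's own z axis and vertical below 0.1 rad and value of joint flap_short below 0.12 rad and value of joint flap_long above 0.8 rad), for 0.2 s.
3. the long flap is folded down over it (z of bowl_large in the frame of carton between 0.001 and 0.008 m and x of bowl_large in the frame of carton between -0.05 and 0.05 m and y of bowl_large in the frame of carton between -0.03 and 0.03 m and z of bowl_medium in the frame of bowl_large between 0.012 and 0.019 m and horizontal distance between bowl_medium and bowl_large below 0.01 m and z of bowl_small in the frame of bowl_medium between 0.012 and 0.019 m and horizontal distance between bowl_small and bowl_medium below 0.01 m and angle between each of bowl_large, bowl_medium, bowl_small's own z axis and vertical below 0.1 rad and value of joint each of flap_short, flap_long below 0.12 rad), for 0.2 s.
At the end, for the whole second after the job is handed in: The large bowl stands on the carton's floor, the medium bowl on the large one's inner floor and the small bowl on the medium one's inner floor (each seated within about 3 mm, axes within 10 mm, tilt under 0.1 rad), all at rest, and both flaps are closed to within 0.12 rad (all of step 3 and linear speed of each of bowl_large, bowl_medium, bowl_small below 0.03 m/s); the robot touches nothing.
It fails at once if another thing on the bench is moved more than 30 mm or tipped over (distance of any of mallet, wax_tin, gouge, sanding_block, spoon, flask, mug from where it was at the start of the episode above 0.03 m or angle between any of mallet, wax_tin, gouge, sanding_block, spoon, flask, mug's own z axis and vertical above 0.5 rad).
It fails at once if a bowl is dropped (falls freely, faster than 0.7 m/s) ((linear speed of bowl_large above 0.7 m/s and contact force between the fingers and bowl_large below 0.05 N) or (linear speed of bowl_medium above 0.7 m/s and contact force between the fingers and bowl_medium below 0.05 N) or (linear speed of bowl_small above 0.7 m/s and contact force between the fingers and bowl_small below 0.05 N)).
It also fails if it takes over 72 s, if anything falls off the work surface, if the arm or the gripper's body presses on something with over 40 N, if the wrist force passes 120 N, or if a joint passes its speed limit or range.

ROBOT

A 7-joint arm with a two-finger parallel gripper is mounted at the origin on the work surface. World frame = base frame: x ahead of the robot, y to its left, z up, the work surface at z = 0. Lengths are in m, angles in rad, forces in N, time in s.
With the tool pointing down it reaches from about 0.4 to 0.9 m from the base axis. Payload 5.5 kg.
Tool frame: the origin (TCP) lies at the very end of the fingers, on their centre line; the grasp point (between the pads) lies 19 mm behind it; z points along the fingers, y is the line along which they close (so a half turn about z gives the same grasp; the last joint's range is limited). The gripper opens to 85 mm and grips with 20 to 120 N. Pads are 22 mm wide; open, the fingers measure 114 mm over their backs; the gripper's body (76 mm by 85 mm) begins 54 mm behind the grasp point. The pads swing forward as they close: fully open they stand 13 mm farther back than shut.
Start: joints at [-0.856, 0.501, -0.427, 1.55, 0.221, 1.138, -0.21], TCP at [0.284, 0.585, 0.231] pointing down, gripper open.
Joint ranges: [-2.88, 2.88], [-0.31, 2.03], [-1.54, 1.56], [0.2, 2.42], [-1.41, 4.55], [0.19, 2.02], [-2.57, 2.57]. Speed limits (rad/s): [2.57, 2.57, 3.14, 3.14, 3.14, 3.14, 3.14].

INTERFACE

Orientations are given as a 3x3 rotation matrix whose columns are the frame's x, y, z axes.
In Python, from plant import bot, optics, readout gives the robot as it stands. The module is installed in compiled form; this text tells all that it offers. Calls block until the motion is done:
- bot.move_pose(position, orientation): joint-space move of the TCP to a pose.
- bot.move_straight(position, rot=None, rate=0.15, max_force=None): straight line of the TCP; rot=None keeps the orientation; rate is the mean speed in m/s. With max_force (N) it stops when the force on the tool has changed by that much, and returns True; else False.
- bot.goto_joints(angles): joint-space move.
- bot.release() and bot.close(grasp_force=None): open the fingers fully, or close them until they stop; grasp_force is the grip in N (None keeps the last).
- bot.dwell(seconds).
- bot.ik(position, orientation): joint angles nearest the present ones, or None.
- optics.camera(name): name is "scene" or "side" or "wrist"; returns a dict with "frame" (480x640x3 uint8, red, green, blue), "mtx" (3x3 intrinsics, pixels), "view" (4x4, takes a point from world to camera coordinates). Camera axes: x right, y down, z forward; pixel columns grow to the right and rows downward; lengths in m; the calibration is good to about 2 mm. A picture is of the moment at which its call begins. There is no depth.
A pose or a line that the arm cannot do raises bot.Unreachable and nothing moves.
- bot.hand_in(): hands the job in; it is judged then, once.
Readings, each from a call of its own:
- readout.current_t(): time.
- readout.current_joint_pos(): joint angles.
- readout.current_joint_vel(): joint speeds.
- readout.current_joint_torque(): joint torques, N m.
- readout.current_eef_pos(): TCP position.
- readout.current_ee_rot(): TCP orientation.
- readout.current_force(): force on the tool from outside, world axes, zero at the start.
- readout.current_ft_torque(): the same for the moment, N m.
- readout.current_finger_gap(): finger opening in m.
- readout.current_finger_force(): force on a finger pad.
Only numpy, scipy, OpenCV 4.12 (cv2) and the standard library are available. Lean on these libraries where they do the work, as an engineer would, in place of code of your own. Each camera call takes 0.05 s, during which the arm holds its last target. There are 200 camera calls.

## Working session

There is one attempt and no reset: what is moved stays moved. The work goes in short steps, each a Python script; the robot and the scene stay as the last script left them, time stands still between calls to the robot, and variables do not carry over. Pictures are saved under pics/ and viewed, at most 10 in all, crops included, and the job is handed in when it is done.

```bash
mkdir -p pics; python3 - <<'E'
from plant import bot, optics, readout
import cv2,numpy as np
for n in("scene","side"):
    c=optics.camera(n); cv2.imwrite(f"pics/{n}0.png",c["frame"][:,:,::-1]); np.savez(f"{n}0.npz",**c)
    print(n,c["mtx"].tolist(),np.round(c["view"],4).tolist())
print(readout.current_t())
E
```

```text
scene [[568.3692119986312, 0.0, 316.6395133309327], [0.0, 568.3692119986312, 239.35782915212397], [0.0, 0.0, 1.0]] [[-0.7606, 0.6491, 0.0123, 0.4314], [0.499, 0.5967, -0.6284, -0.2449], [-0.4152, -0.4718, -0.7778, 1.9377], [0.0, 0.0, 0.0, 1.0]]
side [[588.0554319617615, 0.0, 314.5957869519337], [0.0, 588.0554319617615, 240.67519842934036], [0.0, 0.0, 1.0]] [[0.8458, -0.5335, -0.0097, -0.5093], [-0.2662, -0.4062, -0.8741, 0.2436], [0.4624, 0.7419, -0.4856, 1.1359], [0.0, 0.0, 0.0, 1.0]]
0.1
```

View pics/scene0.png

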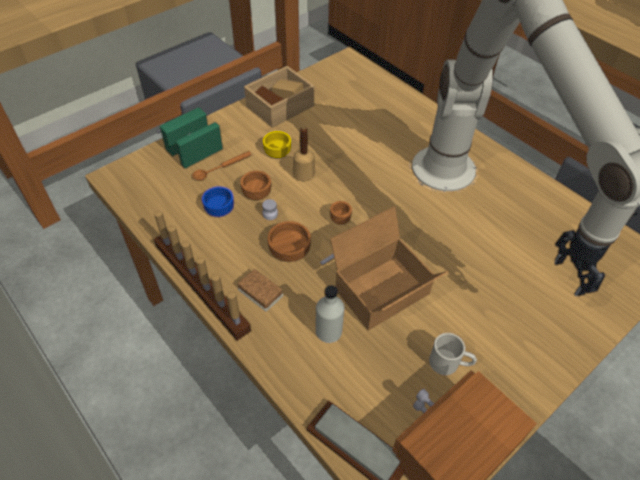

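View pics/side0.png

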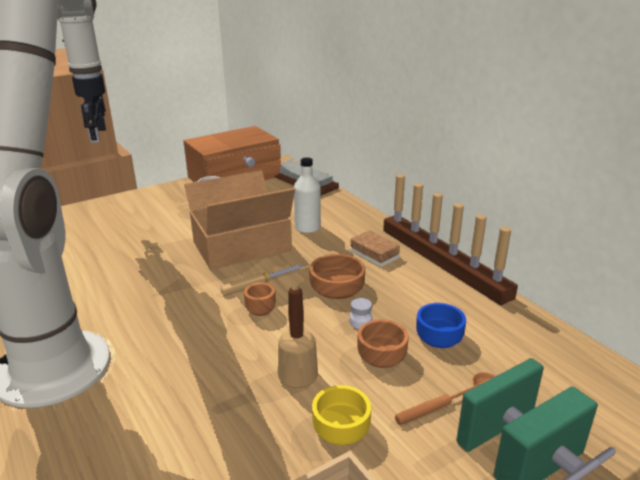

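Scene view: large bowl is at (289,240), small at (341,212) and the carton at (385,285). For the medium bowl there are three candidates: brown (256,185), blue (218,201) and yellow (277,145). The brown one fits, because it has the set's wood colour and the task excludes blue and yellow. I'll confirm that in an enlarged crop and measure at the same time.

```bash
cat > h.py <<'E'
import cv2,numpy as np
from scipy.optimize import least_squares
def ray(c,px,z):
    px=np.atleast_2d(np.asarray(px,float)); R=c["view"][:3,:3];t=c["view"][:3,3]
    d=np.c_[px,np.ones(len(px))]@np.linalg.inv(c["mtx"]).T@R; o=-R.T@t
    return o+d*((z-o[2])/d[:,2])[:,None]
def proj(c,p):
    q=np.atleast_2d(p)@c["view"][:3,:3].T+c["view"][:3,3]; q=q@c["mtx"].T
    return q[:,:2]/q[:,2:]
def tri(c1,p1,c2,p2):
    P=[c["mtx"]@c["view"][:3] for c in(c1,c2)]
    X=cv2.triangulatePoints(P[0],P[1],np.float64(p1).reshape(2,1),np.float64(p2).reshape(2,1))
    return (X[:3]/X[3]).ravel()
def bowl(c,px,R,win=45,z=.052,lo=(0,120,40),hi=(14,255,255)):
    x0,y0=int(px[0])-win,int(px[1])-win
    hsv=cv2.cvtColor(c["frame"],cv2.COLOR_RGB2HSV); m=cv2.inRange(hsv,lo,hi)
    w=np.zeros_like(m); w[max(y0,0):y0+2*win,max(x0,0):x0+2*win]=255; m&=w
    m=cv2.morphologyEx(m,cv2.MORPH_CLOSE,np.ones((3,3)))
    cs,_=cv2.findContours(m,cv2.RETR_EXTERNAL,cv2.CHAIN_APPROX_NONE)
    k=max(cs,key=lambda q:cv2.contourArea(q)-3*abs(cv2.pointPolygonTest(q,tuple(map(float,px)),True))*0).reshape(-1,2)
    k=cv2.convexHull(k).reshape(-1,2); 
    p=ray(c,k,z)[:,:2]; cam=(-c["view"][:3,:3].T@c["view"][:3,3])[:2]
    ctr=p.mean(0)
    for _ in range(6):
        u=(ctr-cam)/np.linalg.norm(ctr-cam); s=p[(p-ctr)@u>-.1*R]
        r=least_squares(lambda q:np.hypot(*(s-q[:2]).T)-R,ctr,loss="soft_l1",f_scale=.002); ctr=r.x
    f=least_squares(lambda q:np.hypot(*(s-q[:2]).T)-q[2],[*ctr,R]).x
    return ctr,np.abs(r.fun).mean(),f[2],cv2.boundingRect(k)
E
python3 - <<'E'
from h import *
S=dict(np.load("scene0.npz"));D=dict(np.load("side0.npz"))
for n,a,b,R in(("L",(289,240),(337,275),.064),("M",(256,185),(382,343),.049),("S",(341,212),(260,298),.034)):
    for c,p in((S,a),(D,b)):
        r=bowl(c,p,R,win=30 if n!="S" else 17); print(n,np.round(r[0],4),np.round(r[1:3],4),r[3], c["frame"][p[1],p[0]])
a=cv2.resize(S["frame"][130:330,180:450],(800,592),interpolation=cv2.INTER_CUBIC);cv2.imwrite("pics/cs.png",a[:,:,::-1])
a=cv2.resize(D["frame"][165:315,180:380],(800,600),interpolation=cv2.INTER_CUBIC);cv2.imwrite("pics/cd.png",a[:,:,::-1])
E
```

```text
L [ 0.6225 -0.0638] [0.0007 0.0627] (268, 221, 43, 41) [150  95  52]
L [ 0.6198 -0.0697] [0.0009 0.0628] (309, 253, 56, 46) [157 101  64]
M [ 0.5592 -0.3129] [0.0005 0.0478] (240, 171, 31, 29) [158 101  59]
M [ 0.5559 -0.3199] [0.0007 0.0477] (357, 319, 52, 49) [128  83  53]
S [ 0.4298 -0.0496] [0.0012 0.0318] (330, 201, 22, 24) [132  84  49]
S [ 0.4268 -0.0545] [0.0003 0.034 ] (243, 282, 33, 33) [188 122  78]
```

View pics/cs.png

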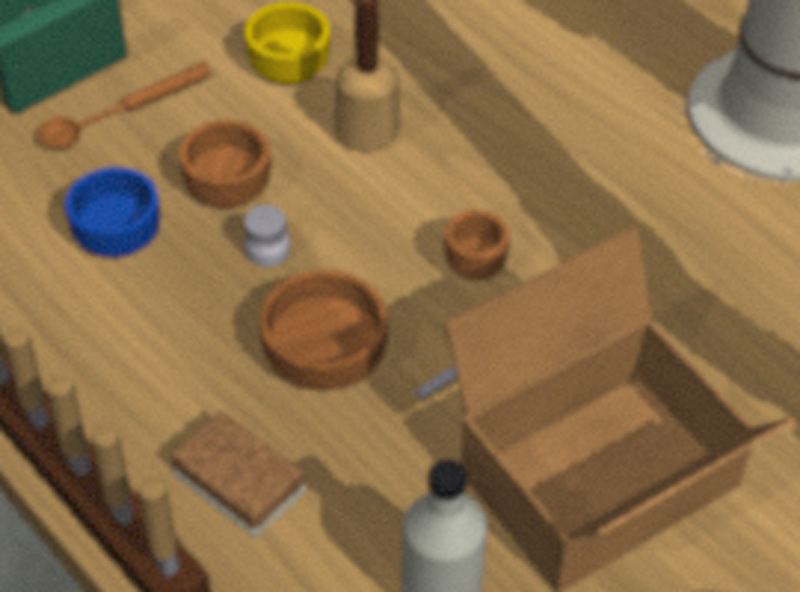

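View pics/cd.png

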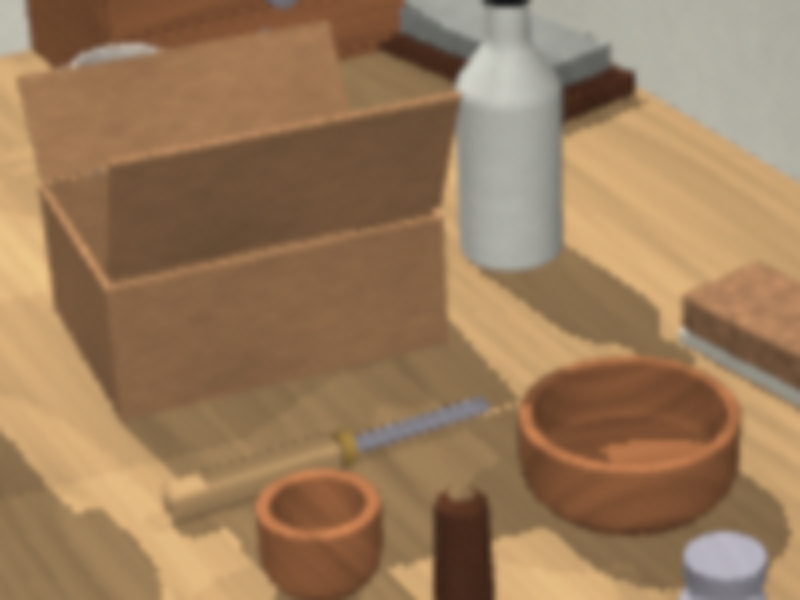

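The enlarged crop shows three wood-brown bowls: large (289,240), medium (256,185) and small (341,212). The medium is the brown bowl between the blue and yellow look-alikes. The carton's long flap is the tall one on the bowl side, with scene corners at (394,209) and (332,239). The short flap leans outward on the far side, with corners at (448,272) and (374,311).

```bash
python3 - <<'E'
from h import *
S=dict(np.load("scene0.npz"));D=dict(np.load("side0.npz"))
r=lambda *a:np.round(ray(*a)[0],4)
print("bottom side",r(D,(210.5,268.7),0),r(D,(291.8,250.5),0))
print("bottom scene",r(S,(369,327.5),0),r(S,(431.4,293),0))
print("top side -y wall",r(D,(208,236.3),.092),r(D,(290.75,218.7),.092),r(D,(190.75,213),.092))
print("top scene",r(S,(180+565/2.963,130+540/2.96),.092),r(S,(180+468/2.963,130+418/2.96),.092),r(S,(180+652/2.963,130+322/2.96),.092))
for n,a,b in(("long near",(394.3,208.6),(207,207)),("long far",(331.9,238.7),(294.5,188.25)),("short near",(448.3,272.4),(185,185)),("short far",(374,310.6),(262.5,171.25))):
    print(n,np.round(tri(S,a,D,b),4))
E
```

```text
bottom side [0.404  0.1653 0.    ] [0.6165 0.1331 0.    ]
bottom scene [0.6259 0.2877 0.    ] [0.4124 0.321  0.    ]
top side -y wall [0.4054 0.1616 0.092 ] [0.6166 0.1333 0.092 ] [0.4182 0.3024 0.092 ]
top scene [0.6348 0.2921 0.092 ] [0.6123 0.1404 0.092 ] [0.4007 0.1694 0.092 ]
long near [0.3986 0.129  0.1843]
long far [0.6076 0.1005 0.1901]
short near [0.4277 0.3559 0.1493]
short far [0.6456 0.3187 0.1485]
```

```bash
cat >> h.py <<'E'
C=np.array([.5147,.2272]); YAW=-.150
ex=np.array([np.cos(YAW),np.sin(YAW)]); ey=np.array([-ex[1],ex[0]])
def cw(x,y): return C+x*ex+y*ey
def rot(s=1): # tool down, tool y = s*ex
    y=np.array([*(s*ex),0]); z=np.array([0,0,-1.]); return np.c_[np.cross(y,z),y,z]
B=dict(L=np.array([.621,-.067]),M=np.array([.5575,-.3165]),S=np.array([.4283,-.052])); W=dict(L=.060,M=.045,S=.030)
E
python3 - <<'E'
from h import *
from plant import bot,readout
S=dict(np.load("scene0.npz"))
for n,p,z in(("block",(262,286),.036),("tin",(269,204),.05),("mallet",(304,153),.1),("gougetip",(321,263),.01),("flaskbase",(329,335),0)): print(n,np.round(ray(S,p,z)[0],3))
print(np.round(readout.current_ee_rot(),2).tolist())
for s in(1,-1):
  for n in"LMS":
    for p in(B[n]+ex*W[n],cw(-.025+W[n],0)):
      for z in(.04,.30):
        q=bot.ik([*p,z],rot(s)); print(s,n,np.round(p,3),z,None if q is None else np.round(q,2))
  for y in(.17,.02,-.17,-.0): 
    for z in (.1,.26): q=bot.ik([*cw(0,y),z],rot(s)); print(s,y,z,None if q is None else np.round(q,2))
E
```

```text
block [0.779 0.014 0.036]
tin [ 0.584 -0.208  0.05 ]
mallet [ 0.388 -0.274  0.1  ]
gougetip [0.589 0.045 0.01 ]
flaskbase [0.724 0.235 0.   ]
[[-0.9, 0.44, -0.0], [0.44, 0.9, -0.0], [0.0, -0.0, -1.0]]
1 L [ 0.68  -0.076] 0.04 [ 0.01  0.74  0.09  1.59 -0.08  0.82 -0.02]
1 L [ 0.68  -0.076] 0.3 [ 0.02  0.48  0.08  1.39 -0.04  1.28 -0.05]
1 L [0.549 0.222] 0.04 [-0.36  0.61 -0.09  1.83  0.08  0.7  -0.65]
1 L [0.549 0.222] 0.3 [-0.33  0.31 -0.12  1.63  0.04  1.2  -0.61]
1 M [ 0.602 -0.323] 0.04 [ 0.24  0.76  0.31  1.6  -0.29  0.83  0.52]
1 M [ 0.602 -0.323] 0.3 [ 0.17  0.5   0.42  1.4  -0.21  1.28  0.45]
1 M [0.534 0.224] 0.04 [-0.37  0.6  -0.09  1.87  0.08  0.68 -0.66]
1 M [0.534 0.224] 0.3 [-0.34  0.29 -0.12  1.66  0.04  1.2  -0.63]
1 S [ 0.458 -0.056] 0.04 [ 0.01  0.45  0.07  2.16 -0.06  0.54 -0.03]
1 S [ 0.458 -0.056] 0.3 [-0.05  0.06  0.12  1.93 -0.01  1.15 -0.08]
1 S [0.52  0.226] 0.04 [-0.39  0.58 -0.09  1.9   0.08  0.67 -0.68]
1 S [0.52  0.226] 0.3 [-0.36  0.26 -0.12  1.69  0.03  1.19 -0.64]
1 0.17 0.1 [-0.6   0.64 -0.1   1.6   0.07  0.9  -0.88]
1 0.17 0.26 [-0.6   0.48 -0.11  1.
[... 893 characters left out ...]
1.22  2.36]
-1 S [ 0.458 -0.056] 0.04 [-0.9   1.06  1.35  2.18 -1.24  1.12 -2.15]
-1 S [ 0.458 -0.056] 0.3 None
-1 S [0.52  0.226] 0.04 [ 0.03  0.68 -0.64  1.88  0.57  0.77  2.07]
-1 S [0.52  0.226] 0.3 [ 0.08  0.32 -0.67  1.68  0.21  1.21  2.35]
-1 0.17 0.1 [-0.2   0.75 -0.7   1.59  0.55  1.01  1.92]
-1 0.17 0.26 [-0.18  0.58 -0.74  1.46  0.4   1.26  2.03]
-1 0.02 0.1 [ 0.03  0.59 -0.68  1.84  0.48  0.87  2.11]
-1 0.02 0.26 [ 0.06  0.38 -0.7   1.71  0.27  1.15  2.27]
-1 -0.17 0.1 [ 0.31  0.44 -0.58  2.04  0.35  0.76  2.51]
-1 -0.17 0.26 [ 0.87  0.42 -1.29  1.89  0.44  1.17  2.41]
-1 -0.0 0.1 [ 0.06  0.58 -0.68  1.87  0.47  0.86  2.14]
-1 -0.0 0.26 [ 0.08  0.36 -0.68  1.74  0.25  1.14  2.32]
```

```bash
cat >> h.py <<'E'
XS=-.025; ZT=.28
def pick(n,depth,f=90):
    from plant import bot,readout
    p=B[n]+ex*W[n]; R=rot()
    bot.move_pose([*p,ZT],R); bot.move_straight([*p,.12],rate=.25)
    print("hit",bot.move_straight([*p,.052-depth],rate=.1,max_force=10))
    bot.close(f); print("gap",readout.current_finger_gap(),readout.current_finger_force(),readout.current_eef_pos())
    f0=readout.current_force(); bot.move_straight([*p,.09],rate=.08); bot.move_straight([*p,ZT],rate=.25)
    print("gap",readout.current_finger_gap(),"dF",readout.current_force()-f0,"t",readout.current_t())
def place(n,depth,floor,off=(0,0)):
    from plant import bot,readout
    p=cw(XS+W[n],0)+np.array(off); zc=floor+.052-depth
    bot.move_pose([*p,ZT],rot()); bot.move_straight([*p,zc+.04],rate=.2)
    print("contact",bot.move_straight([*p,zc-.006],rate=.04,max_force=5),"dz",readout.current_eef_pos()[2]-zc,"gap",readout.current_finger_gap())
def shot(name,fn):
    from plant import optics
    c=optics.camera(name); np.savez(fn+".npz",**c); return c
E
python3 - <<'E'
from h import *
from plant import bot,readout
pick("L",.020)
a=shot("side","s1")["frame"]; cv2.imwrite("pics/s1.png",a[100:340,120:440,::-1].repeat(2,0).repeat(2,1))
E
```

```text
hit False
gap 0.0064947131077966475 85.62983340583742 [ 0.68037146 -0.07578712  0.03230863]
gap 0.0070659596048872775 dF [ 0.29627034 -0.09722734 -6.92463647] t 7.1417
```

View pics/s1.png

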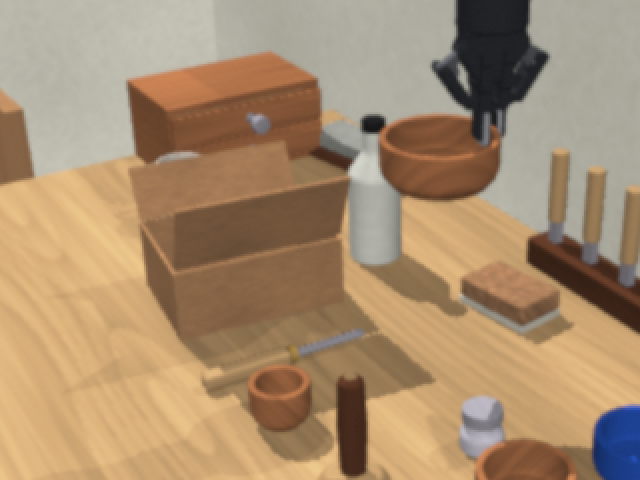

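The crop shows the large bowl held level by its rim at about (440,155). Now I place it.

```bash
python3 - <<'E'
from h import *
from plant import bot,readout
place("L",.020,.004)
bot.release(); p=readout.current_eef_pos(); bot.move_straight([p[0],p[1],ZT],rate=.25)
bot.move_pose([*(B["M"]+ex*W["M"]),ZT],rot())
c=shot("scene","s2"); print(readout.current_t())
cv2.imwrite("pics/s2.png",cv2.resize(c["frame"][170:350,290:530],(800,600),interpolation=cv2.INTER_CUBIC)[:,:,::-1])
for z in(.056,): 
  r=bowl(c,(383,284),.064,win=34,z=z); print(np.round(r[0],4),r[1:], cw(XS,0))
E
```

```text
contact True dz 0.00020597262200082456 gap 0.006784738470083178
14.3833
[0.4471 0.1674] (np.float64(0.007951453761421432), np.float64(0.10618413178867957), (349, 250, 68, 68)) [0.48998072 0.23093595]
```

View pics/s2.png

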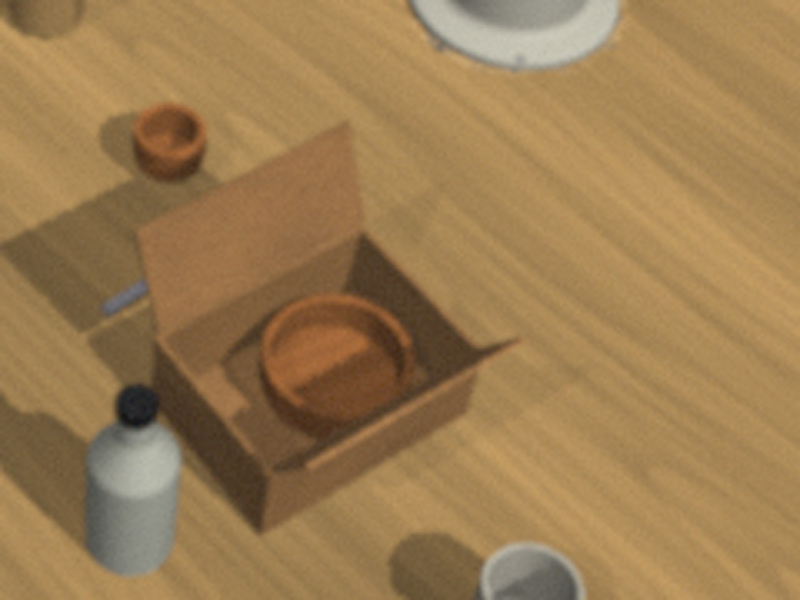

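The large bowl sits flat in the carton, with its rim spanning crop pixels (260–412, 295–430). Next I pick the medium bowl and check the large bowl's centre from its rim pixels.

```bash
python3 - <<'E'
from h import *
from plant import bot,readout
c=dict(np.load("s2.npz"))
k=np.array([(260,358),(412,360),(335,295),(280,312),(395,315)])*.3+[290,170]
p=ray(c,k,.056)[:,:2]; r=least_squares(lambda q:np.hypot(*(p-q).T)-.064,cw(XS,0)); print(r.x,r.fun,cw(XS,0))
pick("M",.0125)
a=shot("side","s3")["frame"]; cv2.imwrite("pics/s3.png",a[150:390,280:600,::-1].repeat(2,0).repeat(2,1))
E
```

```text
[0.49224114 0.23073961] [ 0.00097014 -0.00197639 -0.00134486 -0.00090426  0.00301768] [0.48998072 0.23093595]
hit True
gap 0.005811047462915836 87.1497236774303 [ 0.59961119 -0.32216299  0.03838482]
gap 0.005621513593057609 dF [ 1.97720152  0.21652712 -8.06770904] t 18.6333
```

View pics/s3.png

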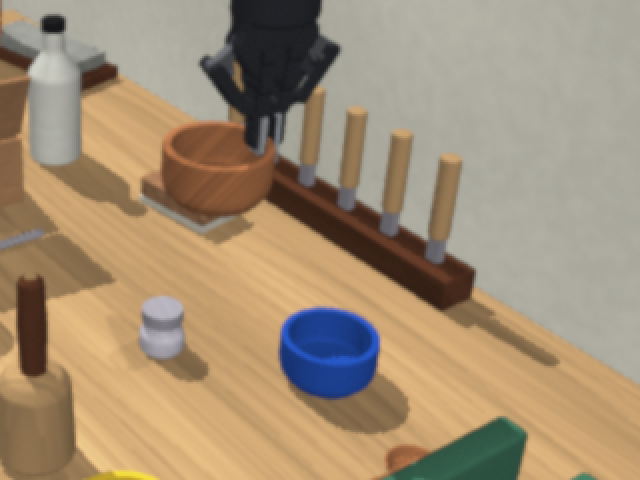

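The medium brown bowl is held level at about (220,165), and the blue look-alike hasn't moved. Now I place it inside the large bowl.

```bash
python3 - <<'E'
from h import *
from plant import bot,readout
place("M",.0136,.019,off=(.001,0))
bot.release(); p=readout.current_eef_pos(); bot.move_straight([p[0],p[1],ZT],rate=.25)
pick("S",.0115)
a=shot("scene","s4")["frame"]; b=shot("side","s5")["frame"]
f=lambda im,y,x:cv2.resize(im[y:y+180,x:x+120],(400,600),interpolation=cv2.INTER_CUBIC)
cv2.imwrite("pics/s4.png",np.hstack([f(a,170,325),f(b,150,190)])[:,:,::-1])
E
```

```text
contact True dz 4.143346153588634e-05 gap 0.005519982222287338
hit False
gap 0.006030587394068182 85.13685157173313 [ 0.45817802 -0.05639843  0.04076343]
gap 0.0057850718804409555 dF [ 1.2601824  -0.53682852 -6.74570929] t 29.6833
```

View pics/s4.png

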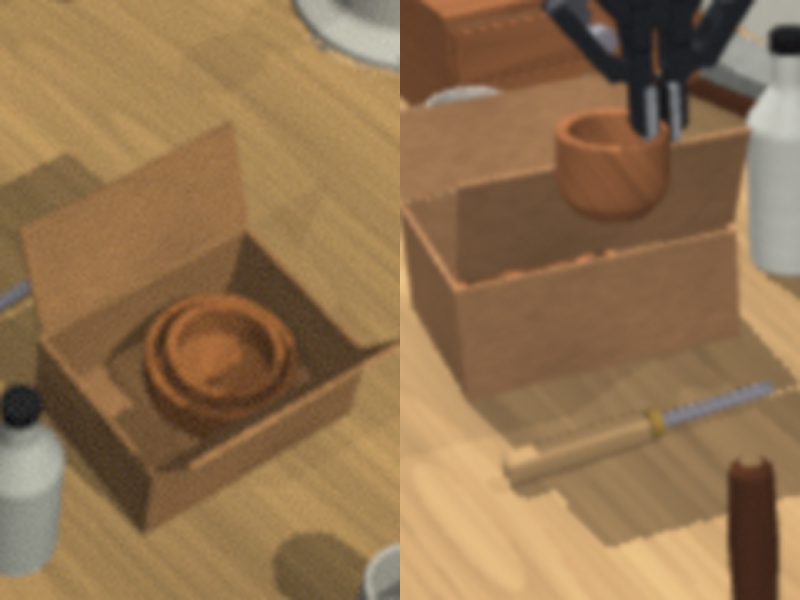

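The medium bowl is nested inside the large one (left half, about (225,355)), and the small bowl is held at about (615,160) in the right half. Now I place the small bowl.

```bash
python3 - <<'E'
from h import *
from plant import bot,readout
place("S",.0115,.034,off=(.001,0))
bot.release(); p=readout.current_eef_pos(); bot.move_straight([p[0],p[1],ZT],rate=.25)
bot.move_pose([*cw(0,.17),.25],rot()); bot.close()
print(readout.current_t(),readout.current_finger_gap())
a=shot("scene","s6")["frame"]; b=shot("side","s7")["frame"]
f=lambda im,y,x:cv2.resize(im[y:y+180,x:x+120],(400,600),interpolation=cv2.INTER_CUBIC)
cv2.imwrite("pics/s6.png",np.hstack([f(a,170,335),f(b,130,190)])[:,:,::-1])
E
```

```text
contact True dz 0.0003182449005497412 gap 0.005901475896834186
35.9917 -3.0367664440745156e-05
```

View pics/s6.png

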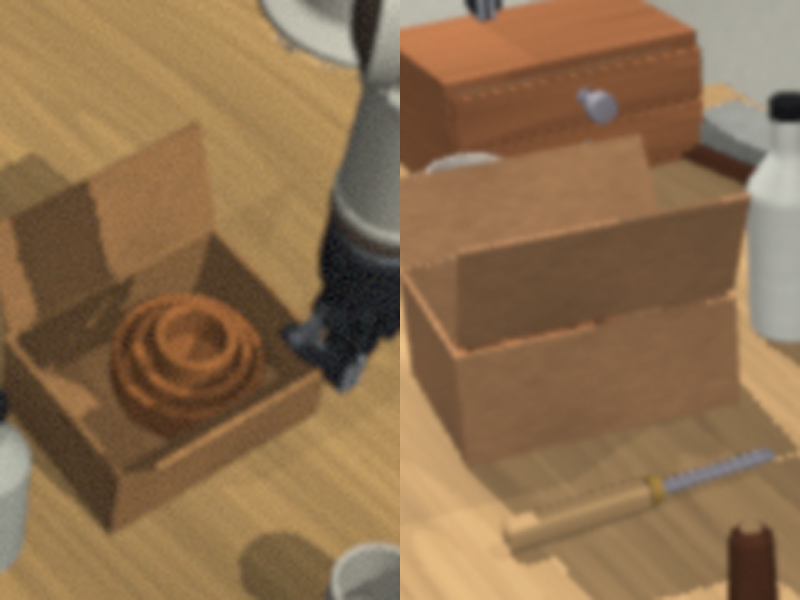

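All three bowls are nested level in the carton (about (185,355)), with each rim stepped above the next. Next is the short flap.

```bash
cat >> h.py <<'E'
def sweep(pts,press):
    from plant import bot,readout
    for y,z,r in pts:
        if bot.move_straight([*cw(0,y),z],rate=r,max_force=25): print("stop at",y,z,readout.current_eef_pos())
    y=pts[-1][0]; print("press",bot.move_straight([*cw(0,y),press],rate=.03,max_force=8),readout.current_eef_pos(),readout.current_force(),readout.current_t())
E
python3 - <<'E'
from h import *
from plant import bot,readout
sweep([(.165,.125,.2),(.045,.125,.08),(.035,.108,.08),(.035,.100,.05)],.090)
E
```

```text
press True [0.5203515  0.26212449 0.09606862] [-1.75234508 -1.30262876  7.19555486] 39.4917
```

The press stopped at z = 0.096, which is the height of the closed short flap's top face. Now the long flap.

```bash
python3 - <<'E'
from h import *
from plant import bot,readout
p=readout.current_eef_pos(); bot.move_straight([p[0],p[1],.27],rate=.25)
bot.move_straight([*cw(0,-.175),.27],rate=.25)
sweep([(-.175,.14,.2),(-.04,.14,.08),(-.02,.118,.08),(-.015,.106,.05)],.094)
p=readout.current_eef_pos(); bot.move_straight([p[0],p[1],.27],rate=.2)
bot.move_straight([*cw(0,-.2),.27],rate=.25)
a=shot("scene","s8")["frame"]; b=shot("side","s9")["frame"]
f=lambda im,y,x:cv2.resize(im[y:y+180,x:x+120],(400,600),interpolation=cv2.INTER_CUBIC)
cv2.imwrite("pics/s8.png",np.hstack([f(a,170,335),f(b,150,190)])[:,:,::-1]);print(readout.current_t())
E
```

```text
press True [0.51308594 0.21266516 0.10101175] [-2.04984272 -1.26409721  9.40013752] 45.2083
47.2
```

View pics/s8.png

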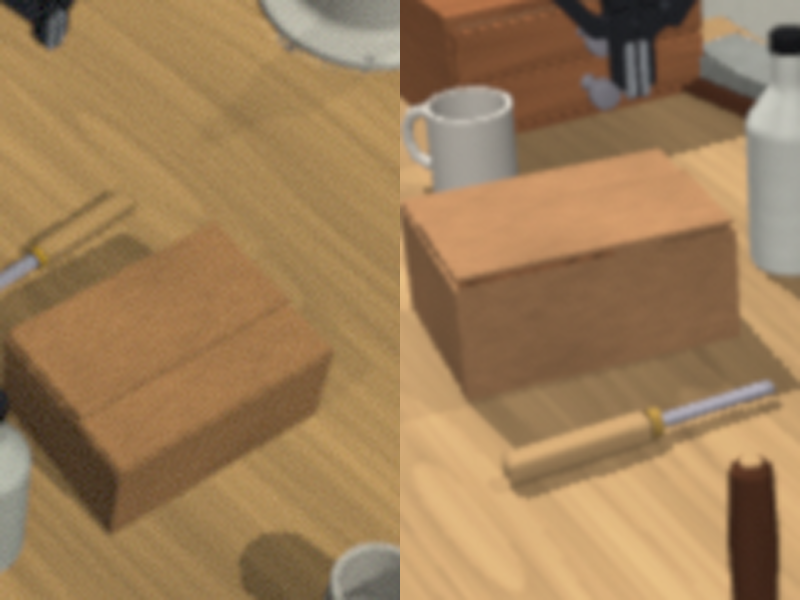

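The carton is shut with the long flap over the short one (seam at about (180,365)), and the robot is clear of it.

```bash
python3 -c "
from plant import bot
print(bot.hand_in())"
```

```text
the job is handed in; nothing more can be done
None
```

The job is handed in at about 47 s on the robot's clock: the three bowls are nested upright in the carton, the short flap is folded down and the long flap is shut over it; the hand-in call gave no verdict.

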